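# Fish the strainer out of the deep filter canister with the T-key

### The arm

A 6-joint arm with a two-finger parallel gripper is mounted at the origin on the work surface. World frame = base frame: x ahead of the robot, y to its left, z up, the work surface at z = 0. Lengths are in m, angles in rad, forces in N, time in s.
With the tool pointing down it reaches from about 0.4 to 0.825 m from the base axis. Payload 7 kg.
Tool frame: the origin (TCP) lies on the centre line of the jaws, within the pads' length; the fingertips stand bot.tips_ahead ahead of it and the grasp point (between the pads) lies 8 mm behind it (bot.tips_ahead is the distance from the TCP to the fingertips, in m); z points along the fingers, y is the line along which they close (so a half turn about z gives the same grasp; the last joint's range is limited). The gripper opens to 85 mm and grips with 20 to 120 N. Pads are 22 mm wide; open, the fingers measure 114 mm over their backs; the gripper's body (76 mm by 85 mm) begins 54 mm behind the grasp point. The pads swing forward as they close: fully open they stand 13 mm farther back than shut.
Start: joints at [0.288, 0.359, 0.012, 0, -1.224, -0.288], TCP at [0.675, -0, 0.242] pointing down, gripper open.
Joint ranges: [-3.07, 3.07], [-1.43, 2.12], [-1.02, 1.25], [-3.03, 1.67], [-3.05, -0], [-3.03, 3.03]. Speed limits (rad/s): [2.39, 2.39, 3.01, 3.14, 3.14, 3.14].

### API

Orientations are given as a 3x3 rotation matrix whose columns are the frame's x, y, z axes.
In Python, from station import telemetry, vision, finish_job, bot gives the robot as it stands.
- The arm moves only by the tool send_rows, never from a script. Its argument "increments" is a list of rows, each an object of numbers: "x", "y", "z": the shift along the tool's x, y, z normalised to -1 to 1, where 1 is 0.2 m; "ax", "ay", "az": the turn, a rotation vector about the tool's x, y, z normalised to -1 to 1, where 1 is 180 degrees. In form: [{"x": .., "y": .., "z": .., "ax": .., "ay": .., "az": ..}, ...]. A call has 1 to 5 rows; each row is the pose to reach, as a shift and turn from the pose commanded when the call began, along the tool's axes at that moment, turning the shorter way round; what a row does not reach only later rows make up. A row lasts 1/8 s, in which the tool goes at most 62.5 mm and 10.7 degrees, less where a joint would pass 70% of its speed; a pose out of reach is approached as far as the arm can. A call with a number of a shift or a turn outside -1 to 1 is refused whole. A call with a gripper value outside its range is refused whole. "gripper" is the finger opening in mm, from 0 to 85.4, set as the call begins (left out, the last holds). The fingers move at their own pace and stop on an object; "grip_force" is the grip in N (left out, the last holds). Time passes only in rows, so rows that repeat a pose let the fingers close. It gives the time, the measured TCP pose, the force, the opening and the grip force at its end, in the units of the state.
- telemetry.get_obs(): the state, without advancing time (a new reading comes with each control period).
- vision.capture(name): name is "scene" or "side" or "wrist"; returns a dict with "img" (400x640x3 uint8, red, green, blue), "camera_matrix" (3x3 intrinsics, pixels), "k1" (the pictures are not rectified: a ray, as slopes to the right and down, at radius r is drawn at 1 + k1 r^2 times it, then the intrinsics apply), "xyz" and "orientation" of the camera in the world; the wrist camera has in their place "hand_eye" (4x4, takes a point from camera to tool coordinates, whose origin is the TCP and whose axes are the flange's). Camera axes: x right, y up, looking along -z (the intrinsics and any distortion apply to the point x, -y, -z); pixel columns grow to the right and rows downward; lengths in m; the calibration is good to about 2 mm. A picture is of the moment at which its call begins: read the wrist's pose just before it. There is no depth.
- finish_job(): hands the job in; it is judged then, once.
The state is a dict: "t": time; "qpos": joint angles; "dq": joint speeds; "tau": joint torques, N m; "tcp_pos": TCP position; "orientation": TCP orientation; "ft_force": force on the tool from outside, world axes, zero at the start; "moment": the same for the moment, N m; "opening": opening from 0.0 (shut) to 1.0 (fully open); "grasp_force": force on a finger pad.
Only numpy, scipy, OpenCV 4.12 (cv2) and the standard library are available. Lean on these libraries where they do the work, as an engineer would, in place of code of your own. Each camera call takes 0.05 s, during which the arm holds its last target. There are 200 camera calls.

### The job

Take the T-key from its stand, reach down into the narrow filter canister with it, feel for the slot in the strainer's turning cap without leaning hard on it, drop the key's foot through and twist it so that it catches. Draw the strainer straight up out of the canister with the key, without jamming it, set it down gently and upright in the wash tray, and let go there, leaving the key standing in the strainer. Keep the fingers off the strainer and leave the crock, jar and spoon where they are.

Things in the scene. Friction and masses are not known exactly. Their poses are not given: they have to be found in the camera images.
- key: the T-key, 195 mm long, 0.16 kg: dark steel foot bar 36 x 7 x 8 mm (along its x, y, z) under a round steel shaft 8 mm across, with a wooden handle block 30 x 20 x 60 mm (x, y, z) on top. Origin: centre of the foot bar's underside; z runs up the shaft. Foot bar and the handle's wide side lie along x; grip the handle across its 20 mm side (y). The same after a half turn.
- key_grip (a point): centre of the key's handle block, 165 mm above the key's origin (the handle spans 135 to 195 mm); axes as the key's
- stand: fixed dark steel stand in which the key stands upright: a slotted socket, 56 x 23 mm outside, 66 mm high, slot 40 x 11 mm with its floor 8 mm above the table; on a 100 x 80 mm foot plate. Origin: centre of its underside, z up, slot along x. The key must be lifted 60 mm to come free.
- canister: fixed square steel filter canister, open on top, 82 mm square outside (94 mm over the flange at the rim), 140 mm high, walls 4 mm, inside 74 mm square, floor 4 mm thick. Origin: centre of its underside, z up, x and y square to its walls. Too narrow and deep for the gripper.
- strainer: strainer standing on the canister's floor: square steel cup 68 x 68 x 42 mm, walls and floor 3 mm, 0.27 to 0.5 kg in all, with a round plate (the cap, 60 mm across, 4 mm thick) on top. Origin: centre of its underside, z up, x and y square to its sides. Below the cap the cup is empty: a foot bar put through the slot and turned 0.5 rad or more cannot come back up. It bears up to 20 N from the key.
- cap_top (a point): centre of the cap's top face when not pressed, 46 mm above the strainer's origin; axes are the strainer's, not the cap's. The cap turns stiffly (0.15 N m); its one slot, 41 x 11 mm through the centre, stands at an unmeasured angle up to 0.65 rad either way from the strainer's x. Sprung: gives way downwards from 3 N, 0.5 N per mm, hard stop after 8 mm; springs back when relieved.
- tray: fixed open steel wash tray 170 x 140 x 30 mm (x, y, z), walls and floor 4 mm. Origin: centre of its underside, z up.
- crock: bystander: open terracotta crock 72 mm across, 80 mm high; origin under its centre
- spice_jar: bystander: amber glass jar with steel cap, 54 mm across, 100 mm high; origin under its centre
- spoon: bystander: wooden spoon lying on the worktop; origin under its middle, x along it
There are look-alikes about, which are no part of the job. There is more than one size of the canister; the job needs the middle-sized.

How it is judged:
On the way, in this order (a step that is already met when the one before it is completed fails the run):
1. the key's foot is through the cap's slot while the strainer is still down in the canister (z of key in the frame of strainer below 0.033 m and horizontal distance between key and strainer below 0.015 m and z of strainer in the frame of canister below 0.03 m), for 0.1 s.
2. the strainer hangs on the key, clear above the canister's rim (z of strainer in the frame of canister above 0.14 m and contact force between key and strainer above 0.5 N and contact force between the fingers and key above 1 N), for 0.1 s.
At the end, for the whole second after the job is handed in: the strainer stands flat on the floor of the wash tray (underside less than 10 mm above the tray's underside, tilted less than 0.1 rad) and at rest, with the released key standing in it: foot below the cap, leaning less than 0.4 rad, at rest (horizontal distance between strainer and tray below 0.07 m and z of strainer in the frame of tray between 0 and 0.01 m and angle between strainer's own z axis and vertical below 0.1 rad and linear speed of strainer below 0.02 m/s and z of key in the frame of strainer below 0.04 m and horizontal distance between key and strainer below 0.03 m and angle between key's own z axis and vertical below 0.4 rad and linear speed of key below 0.03 m/s); the robot touches nothing.
It fails at once if the key presses, pulls or wrenches the strainer with more than 20 N (contact force between key and strainer above 20 N).
It fails at once if the canister is pushed with more than 25 N (key, strainer jammed or arm) (contact force between anything else and canister above 25 N).
It fails at once if the strainer is dropped or slammed: more than 30 N between it and the tray (contact force between strainer and tray above 30 N).
It fails at once if the fingers touch the strainer (contact force between the fingers and strainer above 1 N).
It fails at once if the crock, jar or spoon is moved by more than 30 mm (distance of any of crock, spice_jar, spoon from where it was at the start of the episode above 0.03 m).
It also fails if it takes over 64 s, if anything falls off the work surface, if the arm or the gripper's body presses on something with over 40 N, if the wrist force passes 120 N, or if a joint passes its speed limit or range.

## Working session

There is one attempt and no reset: what is moved stays moved. The work goes in short steps, Python scripts to look and compute and a tool call to move; the robot and the scene stay as the last step left them, time stands still between calls to the robot, and variables do not carry over. Pictures are saved under pics/ and viewed, at most 10 in all, crops included, and the job is handed in when it is done.

Besides the shell and the picture viewer there is one more tool, called by a JSON object that holds its "name" and its "arguments". send_rows: Moves the arm, as the interface text tells. Its arguments: {"type":"object","properties":{"increments":{"type":"array","items":{"type":"object","properties":{"x":{"type":"number","minimum":-1,"maximum":1},"y":{"type":"number","minimum":-1,"maximum":1},"z":{"type":"number","minimum":-1,"maximum":1},"ax":{"type":"number","minimum":-1,"maximum":1},"ay":{"type":"number","minimum":-1,"maximum":1},"az":{"type":"number","minimum":-1,"maximum":1}}}},"gripper":{"type":"number"},"grip_force":{"type":"number"}},"required":["increments"]}

```bash
ls; mkdir -p pics
cat > h.py <<'E'
import numpy as np, cv2
from station import telemetry, vision, finish_job, bot
def cap(n):
    o=telemetry.get_obs(); c=vision.capture(n)
    if 'hand_eye' in c:
        T=np.eye(4);T[:3,:3]=np.array(o['orientation']);T[:3,3]=o['tcp_pos']
        M=T@np.array(c['hand_eye']);c['xyz']=M[:3,3];c['orientation']=M[:3,:3]
    c['xyz']=np.array(c['xyz']);c['orientation']=np.array(c['orientation']).reshape(3,3)
    c['K']=np.array(c['camera_matrix']).reshape(3,3); return c
def D(c): return np.array([c['k1'],0,0,0,0.])
def proj(c,P):
    p=(np.atleast_2d(P)-c['xyz'])@c['orientation']; p=p*[1,-1,-1]
    x=p[:,:2]/p[:,2:]; r2=(x**2).sum(1,keepdims=True)
    return (x*(1+c['k1']*r2))@np.diag([c['K'][0,0],c['K'][1,1]])+c['K'][:2,2]
def ray(c,uv):
    u=cv2.undistortPoints(np.array(uv,float).reshape(-1,1,2),c['K'],D(c)).reshape(-1,2)
    d=np.c_[u[:,0],-u[:,1],-np.ones(len(u))]@c['orientation'].T
    return c['xyz'],d
def atz(c,uv,z):
    o,d=ray(c,uv); return o+d*((z-o[2])/d[:,2])[:,None]
def save(c,f,box=None,s=1):
    im=c['img'][...,::-1]
    if box: im=im[box[1]:box[3],box[0]:box[2]]
    cv2.imwrite('pics/'+f,cv2.resize(im,None,fx=s,fy=s,interpolation=cv2.INTER_CUBIC))
E
python3 - <<'E'
from h import *
import pickle
C={n:cap(n) for n in('scene','side','wrist')}
pickle.dump(C,open('c0.pkl','wb'))
for n,c in C.items(): save(c,n+'0.png'); print(n,c['xyz'],c['K'][0,0],c['k1'])
print(bot.tips_ahead, telemetry.get_obs())
E
```

```text
pics
scene [ 0.86451671 -0.4634095   1.01538979] 440.79477332241436 -0.10507714316345813
side [0.3268003  0.48155042 0.55996526] 368.0257663947657 -0.08230125479211137
wrist [ 0.67525687 -0.07570211  0.37242055] 329.0519425034759 -0.06939846354733065
0.011 {'t': 0.15, 'qpos': array([ 2.88082187e-01,  3.59248291e-01,  1.12698281e-02, -2.52292339e-04,
       -1.22407983e+00, -2.88073428e-01]), 'dq': array([ 0.00074781, -0.00345136,  0.00386362,  0.00108452,  0.00239057,
       -0.00092798]), 'tau': array([-2.36291526e-03, -5.83877099e+01,  2.93650192e+01,  6.94064632e+00,
       -4.26741812e-03,  1.52487612e-06]), 'tcp_pos': array([ 6.74657323e-01, -3.59393293e-05,  2.41562754e-01]), 'orientation': array([[-7.70382821e-05, -9.99999181e-01, -1.27736142e-03],
       [-9.99999988e-01,  7.72057259e-05, -1.31036869e-04],
       [ 1.31135382e-04,  1.27735131e-03, -9.99999176e-01]]), 'ft_force': array([ 0.04505005, -0.50608144, -0.36409474]), 'moment': array([-0.01148683,  0.0646059 ,  0.00719496]), 'grasp_force': 0.0, 'opening': 0.9990047192175799}
```

View pics/scene0.png

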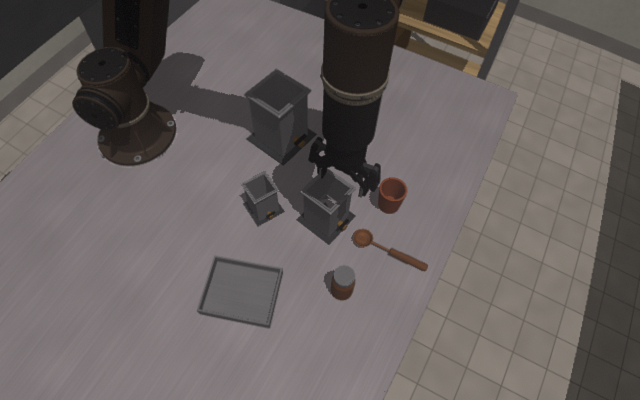

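View pics/side0.png

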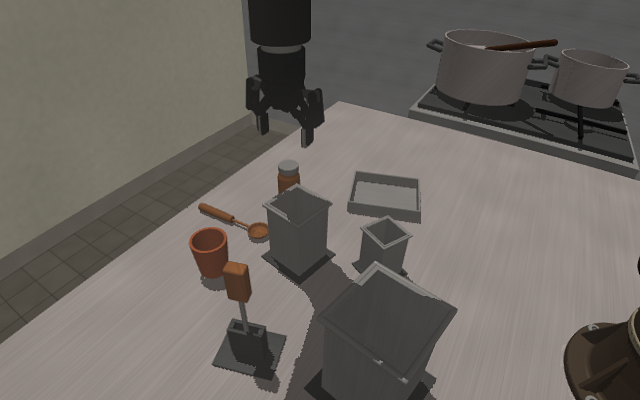

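The scene view shows three canisters: large at scene (280,110), small at (262,197) and middle at (327,205), which is side (298,230). The middle one fits and has something inside. The tray is at scene (241,290). The key in its stand is at side (240,310), hidden by the arm in the scene view. I'll enlarge these to confirm.

Run:
```python
from h import *
import pickle
C=pickle.load(open('c0.pkl','rb'))
def crop(n,b,w,h): return cv2.resize(C[n]['img'][b[1]:b[3],b[0]:b[2],::-1],(w,h),interpolation=cv2.INTER_CUBIC)
a=crop('scene',(285,155,365,245),400,450)   #x5
b=crop('side',(205,255,285,385),369,600)
out=np.zeros((600,800,3),np.uint8); out[:450,:400]=a; out[:600,410:779]=b
cv2.imwrite('pics/comp.png',out)
w=C['scene']
print(atz(w,[[327,182],[241,290],[392,195],[344,275],[280,92],[262,185]],0.14))
s=C['side'];print(atz(s,[[298,203],[237,268],[248,355]],0.14),atz(s,[[248,355]],0))
```

```text
[[ 0.61613972  0.04962628  0.14      ]
 [ 0.59064053 -0.27233536  0.14      ]
 [ 0.76511612  0.09416861  0.14      ]
 [ 0.75964979 -0.13652849  0.14      ]
 [ 0.36428345  0.24185857  0.14      ]
 [ 0.48752407 -0.03446595  0.14      ]]
[[0.62734156 0.03238097 0.14      ]
 [0.61788415 0.2160166  0.14      ]
 [0.51366073 0.31862278 0.14      ]] [[0.57595269 0.26430908 0.        ]]
```

View pics/comp.png

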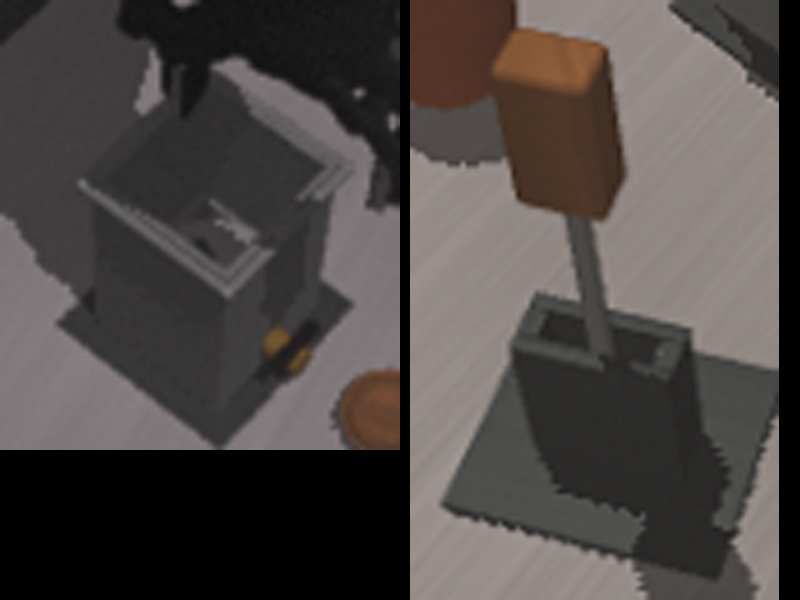

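```bash
cat >> h.py <<'E'
from scipy.optimize import least_squares
def fit(obs,p0):  # obs: list of (cam, localpts Nx3, uv Nx2)
    def f(p):
        R=np.array([[np.cos(p[2]),-np.sin(p[2]),0],[np.sin(p[2]),np.cos(p[2]),0],[0,0,1]])
        return np.concatenate([(proj(c,np.array(L)@R.T+[p[0],p[1],0])-np.array(uv)).ravel() for c,L,uv in obs])
    r=least_squares(f,p0,loss='soft_l1'); return r.x,np.abs(f(r.x)).round(1)
E
python3 - <<'E'
from h import *
import pickle
C=pickle.load(open('c0.pkl','rb'));w=C['scene'];s=C['side']
t=lambda L:(np.array(L,float)-[410,0])/4.6125+[205,255]
q=t([[515,30],[607,45],[585,95],[493,80]])
P=atz(s,q,.203);print(P,np.linalg.norm(np.diff(P,axis=0),axis=1))
# image horizontal in side = -? choose local order by fit both
h=[[.015,.010,.203],[-.015,.010,.203],[-.015,-.010,.203],[.015,-.010,.203]]
pl=atz(s,t([[443,505],[718,578],[785,373]]),.004);print('plate',pl,np.linalg.norm(np.diff(pl,axis=0),axis=1))
so=atz(s,t([[537,293],[690,330],[660,378],[513,345]]),.066);print('sock',so,np.linalg.norm(np.diff(so,axis=0),axis=1), so.mean(0),P.mean(0))
e=so[1]-so[0];print('yaw',np.arctan2(e[1],e[0]))
v=lambda L:np.array(L,float)/5+[285,155]
R=atz(w,v([[80,183],[230,295],[352,165]]),.14);print('rim',R,np.linalg.norm(np.diff(R,axis=0),axis=1),(R[0]+R[2])/2)
e=R[1]-R[0];print('yaw',np.arctan2(e[1],e[0]))
T=atz(w,[[213,258],[283,266],[273,326],[199,315]],.03);print('tray',T,np.linalg.norm(np.diff(T,axis=0),axis=1),T.mean(0))
E
```

```text
[[0.591938   0.2536114  0.203     ]
 [0.56610283 0.24407249 0.203     ]
 [0.55950264 0.26167256 0.203     ]
 [0.58450393 0.27110841 0.203     ]] [0.02753991 0.01879694 0.02672264]
plate [[0.61189412 0.30954005 0.004     ]
 [0.51661611 0.27973636 0.004     ]
 [0.54153035 0.20384121 0.004     ]] [0.09983065 0.07987987]
sock [[0.60612006 0.25433814 0.066     ]
 [0.55351279 0.23820507 0.066     ]
 [0.55092592 0.25787472 0.066     ]
 [0.59950503 0.27412582 0.066     ]] [0.05502546 0.01983903 0.05122527] [0.57751595 0.25613594 0.066     ] [0.57551185 0.25761622 0.203     ]
yaw -2.844028020787728
rim [[ 0.57646623 -0.00419556  0.14      ]
 [ 0.66571768 -0.0215622   0.14      ]
 [ 0.68208226  0.0683966   0.14      ]] [0.09092537 0.09143514] [0.62927424 0.03210052 0.14      ]
yaw -0.19217957586694856
tray [[ 0.45182383 -0.21587026  0.03      ]
 [ 0.60936188 -0.14804946  0.03      ]
 [ 0.66564566 -0.28211944  0.03      ]
 [ 0.50699841 -0.34635825  0.03      ]] [0.17151646 0.14540503 0.1711595 ] [ 0.55845744 -0.24809935  0.03      ]
```

{"name": "send_rows", "arguments": {"increments": [{"x":-0.25,"y":0.1,"z":-0.1,"az":0.06},{"x":-0.5,"y":0.2,"z":-0.2,"az":0.12},{"x":-0.75,"y":0.35,"z":-0.3,"az":0.18},{"x":-1,"y":0.5,"z":-0.3,"az":0.24},{"x":-1,"y":0.5,"z":-0.3,"az":0.29}], "gripper": 85}}

```text
$.increments[0]: bad value
```

```bash
cat >> h.py <<'E'
def go(p,yaw,pitchfix=True):
    """print tool-axis row values to reach TCP p with tool y axis at world angle yaw (rad), pointing down"""
    from scipy.spatial.transform import Rotation as Ro
    o=telemetry.get_obs();R=np.array(o['orientation'])
    y=np.array([np.cos(yaw),np.sin(yaw),0]);
    if R[:,1]@y<0:y=-y
    z=np.array([0,0,-1.]);T=np.c_[np.cross(y,z),y,z]
    d=R.T@(np.array(p)-o['tcp_pos'])/.2; a=Ro.from_matrix(R.T@T).as_rotvec()/np.pi
    print('t',o['t'],'tcp',o['tcp_pos'].round(4),'q',o['qpos'].round(2),'F',o['ft_force'].round(2),'M',o['moment'].round(3),'op',round(o['opening'],3),'gf',o['grasp_force'])
    print('move',d.round(4),'turn',a.round(4))
E
python3 -c "
from h import *
go([.576,.257,.29],np.pi/2+.3)
"
```

```text
t 0.15 tcp [ 0.6747 -0.      0.2416] q [ 0.29  0.36  0.01 -0.   -1.22 -0.29] F [ 0.05 -0.51 -0.36] M [-0.011  0.065  0.007] op 0.999 gf 0.0
move [-1.2851  0.4937 -0.2417] turn [ 3.000e-04 -3.000e-04  4.045e-01]
```

{"name": "send_rows", "arguments": {"increments": [{"x":-0.25,"y":0.1,"z":-0.1,"ax":0.0,"ay":0.0,"az":0.06},{"x":-0.5,"y":0.2,"z":-0.2,"ax":0.0,"ay":0.0,"az":0.12},{"x":-0.75,"y":0.35,"z":-0.3,"ax":0.0,"ay":0.0,"az":0.18},{"x":-1.0,"y":0.5,"z":-0.3,"ax":0.0,"ay":0.0,"az":0.24},{"x":-1.0,"y":0.5,"z":-0.3,"ax":0.0,"ay":0.0,"az":0.29}], "gripper": 85}}

```text
t: 0.78
tcp_pos: [0.5732, 0.203, 0.3028]
orientation: [[-0.791, -0.611, 0.0], [-0.611, 0.791, 0.001], [-0.001, 0.001, -1.0]]
ft_force: [0.5, -0.3, 0.2]
opening: 0.994
grasp_force: 0.0
```

```bash
python3 -c "
from h import *
go([.576,.257,.29],np.pi/2+.3)
"
```

```text
t 0.775 tcp [0.5732 0.203  0.3028] q [ 0.66  0.22 -0.05 -0.   -1.31 -1.57] F [ 0.54 -0.27  0.17] M [-0.054 -0.048 -0.045] op 0.994 gf 0.0
move [-0.176   0.205   0.0641] turn [0.0002 0.0003 0.1139]
```

{"name": "send_rows", "arguments": {"increments": [{"x":-0.09,"y":0.1,"z":0.03,"ax":0.0,"ay":0.0,"az":0.057},{"x":-0.176,"y":0.205,"z":0.064,"ax":0.0,"ay":0.0,"az":0.114},{"x":-0.176,"y":0.205,"z":0.064,"ax":0.0,"ay":0.0,"az":0.114},{"x":-0.176,"y":0.205,"z":0.064,"ax":0.0,"ay":0.0,"az":0.114}]}}

```text
t: 1.27
tcp_pos: [0.5776, 0.2537, 0.2893]
orientation: [[-0.954, -0.299, -0.0], [-0.299, 0.954, -0.0], [0.001, -0.0, -1.0]]
ft_force: [0.7, 0.1, -0.5]
opening: 0.993
grasp_force: 0.0
```

Run:
```python
from h import *
import pickle
C={n:cap(n) for n in('scene','side','wrist')}
pickle.dump(C,open('c1.pkl','wb'))
go([.576,.257,.29],np.pi/2+.3)
w=C['wrist'];print(w['xyz'],w['orientation'])
z=lambda n,b,W,H: cv2.resize(C[n]['img'][b[1]:b[3],b[0]:b[2],::-1],(W,H),interpolation=cv2.INTER_CUBIC)
out=np.zeros((600,800,3),np.uint8)
out[:400,:640]=w['img'][...,::-1]
out[300:,500:]=z('scene',(270,150,380,260),300,300)
p=proj(C['scene'],[[.576,.257,.203]]);print(p, proj(w,[[.576,.257,.203]]))
cv2.imwrite('pics/c1.png',out)
```

```text
t 1.425 tcp [0.5778 0.2533 0.2899] q [ 0.72  0.26 -0.02  0.   -1.29 -1.99] F [ 1.13 -0.28  1.08] M [ 0.004  0.043 -0.013] op 0.993 gf 0.0
move [ 0.003   0.0204 -0.0006] turn [0.     0.0001 0.0007]
[0.50640487 0.23040664 0.4207013 ] [[-2.99167620e-01 -9.11753513e-01 -2.81432527e-01]
 [ 9.54200266e-01 -2.86096095e-01 -8.74692872e-02]
 [-7.66317210e-04 -2.94710971e-01  9.55586132e-01]]
[[353.80892879 101.17109096]] [[323.52295306 211.92458409]]
```

View pics/c1.png

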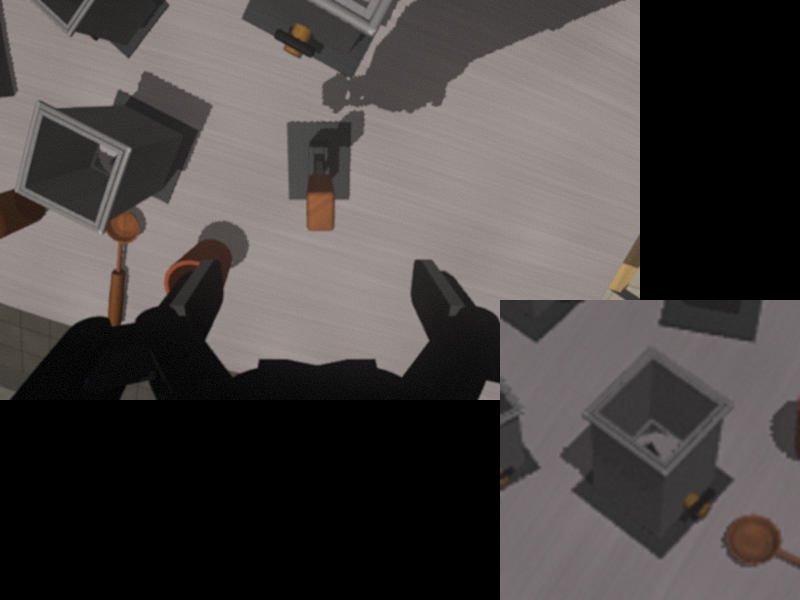

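The wrist view shows the key's handle top at about (320,211) against a predicted (323,212), so they agree within 2 mm. The middle canister at (75,165) contains the strainer, and its cap slot is visible. I'll descend on the handle.

{"name": "send_rows", "arguments": {"increments": [{"x":0.003,"y":0.016,"z":0.15,"ax":0.0,"ay":0.0,"az":0.0},{"x":0.003,"y":0.016,"z":0.3,"ax":0.0,"ay":0.0,"az":0.0},{"x":0.003,"y":0.016,"z":0.45,"ax":0.0,"ay":0.0,"az":0.0},{"x":0.003,"y":0.016,"z":0.62,"ax":0.0,"ay":0.0,"az":0.0},{"x":0.003,"y":0.016,"z":0.62,"ax":0.0,"ay":0.0,"az":0.0}]}}

```text
t: 2.05
tcp_pos: [0.5749, 0.2554, 0.1633]
orientation: [[-0.955, -0.297, -0.004], [-0.297, 0.955, -0.003], [0.005, -0.002, -1.0]]
ft_force: [0.8, -1.0, -0.4]
opening: 0.994
grasp_force: 0.0
```

{"name": "send_rows", "arguments": {"increments": [{"x":0.0,"y":0.0,"z":0.0,"ax":0.0,"ay":0.0,"az":0.0},{"x":0.0,"y":0.0,"z":0.0,"ax":0.0,"ay":0.0,"az":0.0},{"x":0.0,"y":0.0,"z":0.0,"ax":0.0,"ay":0.0,"az":0.0},{"x":0.0,"y":0.0,"z":0.0,"ax":0.0,"ay":0.0,"az":0.0},{"x":0.0,"y":0.0,"z":0.0,"ax":0.0,"ay":0.0,"az":0.0}], "gripper": 10, "grip_force": 60}}

```text
t: 2.68
tcp_pos: [0.5766, 0.257, 0.1665]
orientation: [[-0.955, -0.297, 0.001], [-0.297, 0.955, 0.001], [-0.002, 0.0, -1.0]]
ft_force: [-0.6, -0.2, 5.6]
opening: 0.23
grasp_force: 59.4
```

Run:
```python
from h import *
go([.576,.257,.29],np.pi/2+.3)
# canister from scene c1 : rim flange outer corners, slot
import pickle
C=pickle.load(open('c1.pkl','rb'));w=C['scene'];k=C['wrist']
v=lambda L:(np.array(L,float)-[500,300])*110/300+[270,150]
R=atz(w,v([[584,413],[668,474],[734,406],[651,347]]),.14);print('rim',R,np.linalg.norm(np.diff(R,axis=0),axis=1),R.mean(0))
R=atz(k,[[15,193],[105,233],[130,151],[39,100]],.14);print('rimwrist',R,np.linalg.norm(np.diff(R,axis=0),axis=1),R.mean(0))
im=cv2.resize(w['img'][170:235,295:360,::-1],(600,600),interpolation=cv2.INTER_CUBIC)
cv2.imwrite('pics/cani.png',cv2.convertScaleAbs(im,alpha=1.6))
```

```text
t 2.675 tcp [0.5766 0.257  0.1665] q [ 0.73  0.34 -0.19  0.   -1.03 -2.  ] F [-0.63 -0.2   5.65] M [-0.223  0.218  0.031] op 0.23 gf 59.392404556274414
move [ 0.0021  0.001  -0.6175] turn [0.     0.0005 0.0006]
rim [[ 0.57582888 -0.00403532  0.14      ]
 [ 0.66664926 -0.02042705  0.14      ]
 [ 0.68398876  0.06672071  0.14      ]
 [ 0.59218384  0.08494543  0.14      ]] [0.09228776 0.088856   0.09359638] [0.62966269 0.03180094 0.14      ]
rimwrist [[ 0.66624618 -0.01984744  0.14      ]
 [ 0.67871707  0.07325759  0.14      ]
 [ 0.59339265  0.0865009   0.14      ]
 [ 0.57284893 -0.00106536  0.14      ]] [0.09393653 0.08634607 0.08994384] [0.62780121 0.03471142 0.14      ]
```

View pics/cani.png

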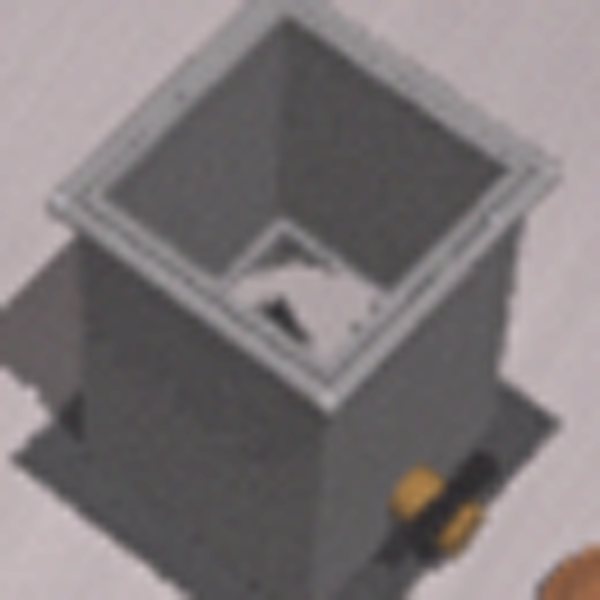

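The scene crop shows the middle canister's rim centred at about (0.629, 0.032) with yaw −0.19. The cap's slot is dark near (285,320) but half hidden by the wall. The grip holds at 59 N and 0.23 opening, about 20 mm. I'll lift, then look down into the canister with the wrist camera.

{"name": "send_rows", "arguments": {"increments": [{"x":0.0,"y":0.0,"z":-0.1,"ax":0.0,"ay":0.0,"az":0.0},{"x":0.0,"y":0.0,"z":-0.3,"ax":0.0,"ay":0.0,"az":0.0},{"x":0.0,"y":0.0,"z":-0.55,"ax":0.0,"ay":0.0,"az":0.0},{"x":0.0,"y":0.0,"z":-0.82,"ax":0.0,"ay":0.0,"az":0.0},{"x":0.0,"y":0.0,"z":-0.82,"ax":0.0,"ay":0.0,"az":0.0}]}}

```text
t: 3.3
tcp_pos: [0.5776, 0.2577, 0.3344]
orientation: [[-0.955, -0.297, 0.007], [-0.297, 0.955, 0.005], [-0.008, 0.002, -1.0]]
ft_force: [-0.3, 0.5, -2.3]
opening: 0.227
grasp_force: 59.0
```

Run:
```python
from h import *
go([.70,.054,.33],np.pi/2+.3)
```

```text
t 3.3 tcp [0.5776 0.2577 0.3344] q [ 0.73  0.24  0.05  0.   -1.38 -2.  ] F [-0.33  0.49 -2.25] M [ 0.049 -0.028 -0.029] op 0.227 gf 59.01509642601013
move [-0.2814 -1.1544  0.0216] turn [0.0007 0.0024 0.0006]
```

{"name": "send_rows", "arguments": {"increments": [{"x":-0.07,"y":-0.27,"z":0.01,"ax":0.0,"ay":0.0,"az":0.0},{"x":-0.14,"y":-0.54,"z":0.02,"ax":0.0,"ay":0.0,"az":0.0},{"x":-0.2,"y":-0.8,"z":0.02,"ax":0.0,"ay":0.0,"az":0.0},{"x":-0.25,"y":-0.95,"z":0.02,"ax":0.0,"ay":0.0,"az":0.0},{"x":-0.28,"y":-1.0,"z":0.02,"ax":0.0,"ay":0.0,"az":0.0}]}}

```text
t: 3.92
tcp_pos: [0.6893, 0.0807, 0.3235]
orientation: [[-0.956, -0.295, -0.003], [-0.295, 0.956, -0.0], [0.003, 0.0, -1.0]]
ft_force: [0.6, 0.9, -2.0]
opening: 0.232
grasp_force: 59.3
```

{"name": "send_rows", "arguments": {"increments": [{"x":0.0,"y":-0.1,"z":0.0,"ax":0.0,"ay":0.0,"az":0.0},{"x":0.0,"y":-0.15,"z":0.0,"ax":0.0,"ay":0.0,"az":0.0},{"x":0.0,"y":-0.15,"z":0.0,"ax":0.0,"ay":0.0,"az":0.0},{"x":0.0,"y":-0.15,"z":0.0,"ax":0.0,"ay":0.0,"az":0.0},{"x":0.0,"y":-0.15,"z":0.0,"ax":0.0,"ay":0.0,"az":0.0}]}}

```text
t: 4.55
tcp_pos: [0.6977, 0.0545, 0.3258]
orientation: [[-0.955, -0.298, 0.0], [-0.298, 0.955, 0.0], [-0.0, 0.0, -1.0]]
ft_force: [0.0, 0.8, -2.0]
opening: 0.226
grasp_force: 59.2
```

Run:
```python
from h import *
import pickle
go([.70,.054,.33],np.pi/2+.3)
C={n:cap(n) for n in('scene','side','wrist')}
pickle.dump(C,open('c2.pkl','wb'))
w=C['wrist'];t=telemetry.get_obs()['tcp_pos']
p=proj(w,[[.629,.032,.05],[.629,.032,.14],t-[0,0,.158]]);print(p)
x,y=p[:2].mean(0).astype(int)
out=np.zeros((600,800,3),np.uint8)
out[:,:]=cv2.resize(cv2.convertScaleAbs(w['img'][...,::-1],alpha=1.3),None,fx=3,fy=3,interpolation=cv2.INTER_CUBIC)[max(0,min(600,3*y-250)):][:600,max(0,3*x-400):][:,:800]
print(max(0,min(600,3*y-250)),max(0,3*x-400))
cv2.imwrite('pics/c2.png',out)
```

```text
t 4.55 tcp [0.6977 0.0545 0.3258] q [ 0.36  0.37  0.21 -0.   -1.41 -1.62] F [ 0.04  0.77 -2.01] M [0.018 0.05  0.019] op 0.226 gf 59.18111801147461
move [-0.0102 -0.0058 -0.0212] turn [0.     0.0001 0.0008]
[[316.78596086 103.4604742 ]
 [316.72574763 104.09849418]
 [317.49356659 187.03443583]]
59 548
```

View pics/c2.png

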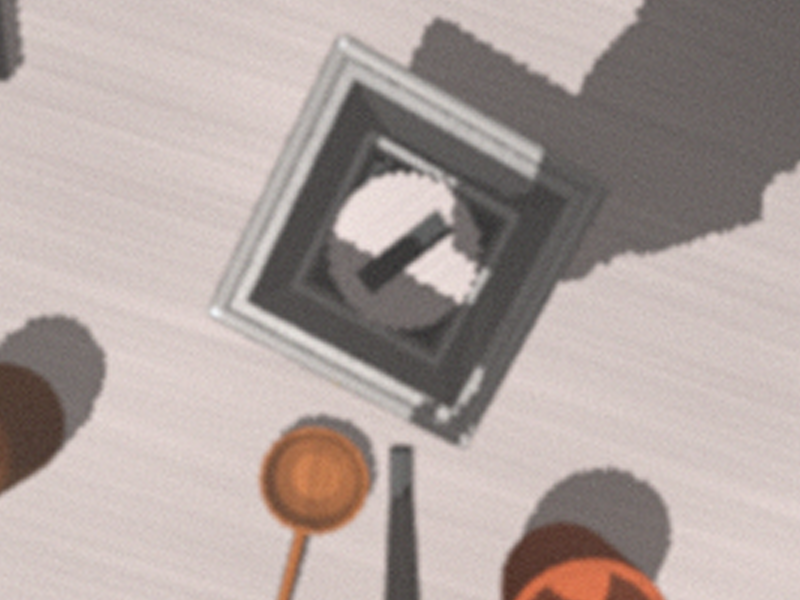

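Wrist view (crop to image: (crop+(548,59))/3): the slot runs from crop (440,220) to (367,285), centred at (406,252). The cap is centred there too, and the key's foot tip is at crop (401,447).

Run:
```python
from h import *
import pickle
C=pickle.load(open('c2.pkl','rb'));w=C['wrist']
v=lambda L:(np.array(L,float)+[548,59])/3
S=atz(w,v([[440,219],[366,285],[406,252],[406,249]]),.05);print('slot',S)
e=S[0]-S[1];print('len',np.hypot(*e[:2]),'ang',np.arctan2(e[1],e[0]))
S=atz(w,v([[434,210],[357,277],[380,293],[455,223]]),.05);print(S,S.mean(0)); 
for a,b in((0,1),(3,2)): e=S[a]-S[b];print(np.hypot(*e[:2]),np.arctan2(e[1],e[0]))
R=atz(w,v([[343,36],[607,188],[464,443],[211,313]]),.14);print('rim',R,np.linalg.norm(np.diff(R,axis=0),axis=1),R.mean(0))
for a,b in((1,0),(2,3),(0,3),(1,2)): e=R[a]-R[b];print(np.arctan2(e[1],e[0]))
B=atz(w,v([[378,137],[519,214],[437,362],[297,290]]),.046);print('cup',B,np.linalg.norm(np.diff(B,axis=0),axis=1),B.mean(0))
T=np.array([.6977,.0545,.3258]);tx=np.array([-.955,-.298,0]);ty=np.array([-.298,.955,0])
L=[T+tx*.018+ty*s+[0,0,-h] for h in(.1585,.1505) for s in(-.0035,.0035)]
print('foot pred crop',proj(w,L)*3-[548,59])
```

```text
slot [[0.61275043 0.04244467 0.05      ]
 [0.6457832  0.02200404 0.05      ]
 [0.62879516 0.03345081 0.05      ]
 [0.62769401 0.03310491 0.05      ]]
len 0.03884563100315481 ang 2.5874650625816367
[[0.61021541 0.0391466  0.05      ]
 [0.64386465 0.01766572 0.05      ]
 [0.64710975 0.02827329 0.05      ]
 [0.61241726 0.04855267 0.05      ]] [0.62840176 0.03340957 0.05      ]
0.039921165568060336 2.57343228177052
0.040184847484165225 2.6126135486842923
rim [[ 0.57465157 -0.00327063  0.14      ]
 [ 0.59159095  0.0857859   0.14      ]
 [ 0.67987897  0.06900697  0.14      ]
 [ 0.66412736 -0.02005527  0.14      ]] [0.09065323 0.08986827 0.09044443] [0.62756221 0.03286674 0.14      ]
1.3828322990751731
1.3957458623755277
2.956159096457314
2.9537846648922033
cup [[ 0.5904543   0.00997126  0.046     ]
 [ 0.601301    0.07190773  0.046     ]
 [ 0.66686894  0.05882749  0.046     ]
 [ 0.65615051 -0.0042189   0.046     ]] [0.06287907 0.06685991 0.06395101] [0.62869369 0.0341219  0.046     ]
foot pred crop [[393.57058265 443.04652894]
 [417.12733572 443.07277079]
 [393.31751507 448.39745116]
 [417.50669704 448.42441448]]
```

Run:
```python
from h import *
go([.6291,.0344,.33],1.022)
```

```text
t 4.7 tcp [0.6978 0.0543 0.3256] q [ 0.36  0.37  0.21 -0.   -1.41 -1.62] F [ 0.66 -1.09 -2.  ] M [-0.039  0.016 -0.002] op 0.226 gf 59.181296825408936
move [ 0.3575  0.0073 -0.022 ] turn [0.     0.     0.2709]
```

{"name": "send_rows", "arguments": {"increments": [{"x":0.1,"y":0.0,"z":-0.02,"ax":0.0,"ay":0.0,"az":0.055},{"x":0.2,"y":0.0,"z":-0.02,"ax":0.0,"ay":0.0,"az":0.11},{"x":0.3,"y":0.005,"z":-0.02,"ax":0.0,"ay":0.0,"az":0.165},{"x":0.357,"y":0.007,"z":-0.02,"ax":0.0,"ay":0.0,"az":0.22},{"x":0.357,"y":0.007,"z":-0.02,"ax":0.0,"ay":0.0,"az":0.271}]}}

```text
t: 5.32
tcp_pos: [0.6286, 0.0339, 0.3303]
orientation: [[-0.85, 0.527, 0.001], [0.527, 0.85, 0.0], [-0.001, 0.001, -1.0]]
ft_force: [0.5, -0.1, -0.9]
opening: 0.228
grasp_force: 59.3
```

{"name": "send_rows", "arguments": {"increments": [{"x":0.0,"y":0.0,"z":0.0,"ax":0.0,"ay":0.0,"az":0.0},{"x":0.0,"y":0.0,"z":0.0,"ax":0.0,"ay":0.0,"az":0.0},{"x":0.0,"y":0.0,"z":0.0,"ax":0.0,"ay":0.0,"az":0.0}]}}

```text
t: 5.7
tcp_pos: [0.6294, 0.0341, 0.3293]
orientation: [[-0.854, 0.521, -0.0], [0.521, 0.854, -0.0], [0.0, -0.0, -1.0]]
ft_force: [-0.1, -1.0, -1.3]
opening: 0.224
grasp_force: 59.3
```

Run:
```python
from h import *
import pickle
go([.6291,.0344,.2135],1.022)
C={n:cap(n) for n in('scene','wrist')}
pickle.dump(C,open('c3.pkl','wb'))
T=telemetry.get_obs()['tcp_pos'];c=C['wrist']
print(proj(c,[T-[0,0,.158]]), T)
out=np.zeros((600,800,3),np.uint8)
out[:400,:640]=C['wrist']['img'][...,::-1]
out[320:,500:]=cv2.resize(C['scene']['img'][150:250,280:387,::-1],(300,280),interpolation=cv2.INTER_CUBIC)
cv2.imwrite('pics/c3.png',out)
```

```text
t 5.7 tcp [0.6294 0.0341 0.3293] q [ 0.36  0.25  0.05 -0.   -1.37 -2.48] F [-0.13 -0.96 -1.27] M [-0.035 -0.015 -0.01 ] op 0.224 gf 59.314860105514526
move [0.0022 0.0006 0.5792] turn [-0.0001 -0.0001  0.0003]
[[317.08292153 186.54631643]] [0.62940474 0.03402492 0.32933362]
```

View pics/c3.png

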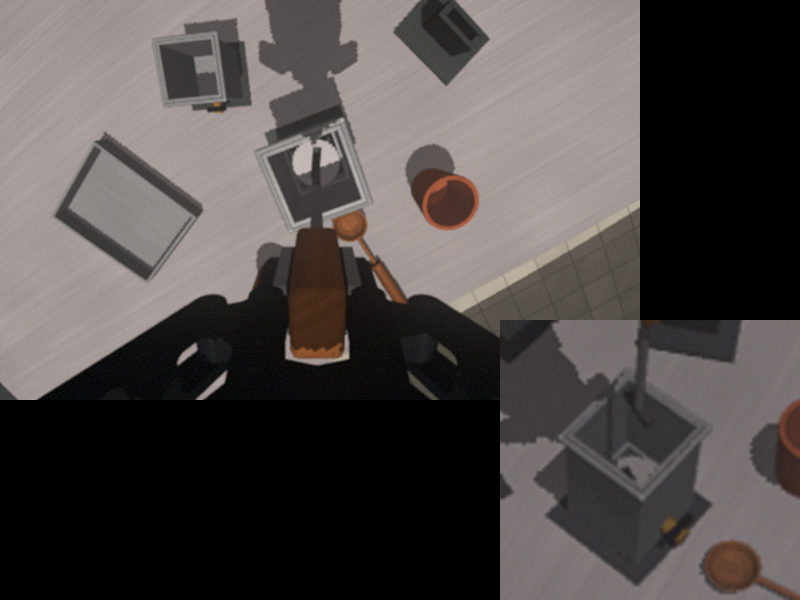

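The wrist view shows the key shaft and foot at about (317,180), in line with the slot at (317,158) running the same way in the image, and the canister is centred. I'll descend to just above the cap.

{"name": "send_rows", "arguments": {"increments": [{"x":0.002,"y":0.0,"z":0.1,"ax":0.0,"ay":0.0,"az":0.0},{"x":0.002,"y":0.0,"z":0.25,"ax":0.0,"ay":0.0,"az":0.0},{"x":0.002,"y":0.0,"z":0.4,"ax":0.0,"ay":0.0,"az":0.0},{"x":0.002,"y":0.0,"z":0.5,"ax":0.0,"ay":0.0,"az":0.0},{"x":0.002,"y":0.0,"z":0.56,"ax":0.0,"ay":0.0,"az":0.0}]}}

```text
t: 6.42
tcp_pos: [0.6287, 0.0341, 0.2163]
orientation: [[-0.853, 0.522, -0.001], [0.522, 0.853, -0.0], [0.001, -0.001, -1.0]]
ft_force: [0.6, 0.9, -0.8]
opening: 0.227
grasp_force: 59.3
```

{"name": "send_rows", "arguments": {"increments": [{"x":0.0,"y":0.0,"z":0.0,"ax":0.0,"ay":0.0,"az":0.0},{"x":0.0,"y":0.0,"z":0.0,"ax":0.0,"ay":0.0,"az":0.0},{"x":0.0,"y":0.0,"z":0.01,"ax":0.0,"ay":0.0,"az":0.0},{"x":0.0,"y":0.0,"z":0.02,"ax":0.0,"ay":0.0,"az":0.0}]}}

```text
t: 6.92
tcp_pos: [0.6292, 0.0342, 0.2139]
orientation: [[-0.853, 0.522, 0.001], [0.522, 0.853, 0.0], [-0.001, 0.001, -1.0]]
ft_force: [-0.6, -0.0, -0.8]
opening: 0.229
grasp_force: 59.3
```

Run:
```python
from h import *
go([.6291,.0344,.185],1.022)
```

```text
t 6.925 tcp [0.6292 0.0342 0.2139] q [ 0.36  0.3  -0.13  0.   -1.13 -2.48] F [-0.58 -0.04 -0.75] M [-0.037  0.047 -0.014] op 0.229 gf 59.31678056716919
move [0.0008 0.0004 0.1447] turn [ 0.0002  0.0002 -0.0003]
```

{"name": "send_rows", "arguments": {"increments": [{"x":0.0,"y":0.0,"z":0.01,"ax":0.0,"ay":0.0,"az":0.0},{"x":0.0,"y":0.0,"z":0.02,"ax":0.0,"ay":0.0,"az":0.0},{"x":0.0,"y":0.0,"z":0.03,"ax":0.0,"ay":0.0,"az":0.0},{"x":0.0,"y":0.0,"z":0.04,"ax":0.0,"ay":0.0,"az":0.0},{"x":0.0,"y":0.0,"z":0.045,"ax":0.0,"ay":0.0,"az":0.0}]}}

```text
t: 7.55
tcp_pos: [0.6289, 0.0341, 0.2043]
orientation: [[-0.853, 0.523, -0.0], [0.523, 0.853, -0.0], [0.0, -0.0, -1.0]]
ft_force: [-0.0, -0.3, -1.4]
opening: 0.227
grasp_force: 59.3
```

{"name": "send_rows", "arguments": {"increments": [{"x":0.0,"y":0.0,"z":0.0,"ax":0.0,"ay":0.0,"az":0.0},{"x":0.0,"y":0.0,"z":0.01,"ax":0.0,"ay":0.0,"az":0.0},{"x":0.0,"y":0.0,"z":0.01,"ax":0.0,"ay":0.0,"az":0.0}]}}

```text
t: 7.92
tcp_pos: [0.6289, 0.0342, 0.2024]
orientation: [[-0.853, 0.523, -0.0], [0.523, 0.853, 0.0], [0.0, -0.0, -1.0]]
ft_force: [-0.3, 0.4, -1.3]
opening: 0.227
grasp_force: 59.2
```

The foot is now about 6 mm below the cap's top with no reaction force, so it is in the slot. I'll go on down.

{"name": "send_rows", "arguments": {"increments": [{"x":0.0,"y":0.0,"z":0.015,"ax":0.0,"ay":0.0,"az":0.0},{"x":0.0,"y":0.0,"z":0.03,"ax":0.0,"ay":0.0,"az":0.0},{"x":0.0,"y":0.0,"z":0.045,"ax":0.0,"ay":0.0,"az":0.0},{"x":0.0,"y":0.0,"z":0.06,"ax":0.0,"ay":0.0,"az":0.0}]}}

```text
t: 8.43
tcp_pos: [0.629, 0.0342, 0.1902]
orientation: [[-0.853, 0.522, -0.0], [0.522, 0.853, -0.0], [0.0, -0.0, -1.0]]
ft_force: [0.8, -0.0, -0.9]
opening: 0.227
grasp_force: 59.3
```

{"name": "send_rows", "arguments": {"increments": [{"x":0.0,"y":0.0,"z":0.02,"ax":0.0,"ay":0.0,"az":0.0},{"x":0.0,"y":0.0,"z":0.03,"ax":0.0,"ay":0.0,"az":0.0},{"x":0.0,"y":0.0,"z":0.03,"ax":0.0,"ay":0.0,"az":0.0}]}}

```text
t: 8.8
tcp_pos: [0.6289, 0.0341, 0.1843]
orientation: [[-0.853, 0.523, -0.0], [0.523, 0.853, -0.0], [0.0, -0.0, -1.0]]
ft_force: [-0.2, 0.0, -2.4]
opening: 0.23
grasp_force: 59.3
```

{"name": "send_rows", "arguments": {"increments": [{"x":0.0,"y":0.0,"z":0.0,"ax":0.0,"ay":0.0,"az":-0.03},{"x":0.0,"y":0.0,"z":0.0,"ax":0.0,"ay":0.0,"az":-0.06},{"x":0.0,"y":0.0,"z":0.0,"ax":0.0,"ay":0.0,"az":-0.1},{"x":0.0,"y":0.0,"z":0.0,"ax":0.0,"ay":0.0,"az":-0.14},{"x":0.0,"y":0.0,"z":0.0,"ax":0.0,"ay":0.0,"az":-0.18}]}}

```text
t: 9.43
tcp_pos: [0.6291, 0.0342, 0.1847]
orientation: [[-1.0, -0.02, 0.0], [-0.02, 1.0, 0.0], [-0.0, 0.0, -1.0]]
ft_force: [-0.1, 0.1, -0.9]
opening: 0.227
grasp_force: 59.2
```

{"name": "send_rows", "arguments": {"increments": [{"x":0.0,"y":0.0,"z":0.0,"ax":0.0,"ay":0.0,"az":-0.04},{"x":0.0,"y":0.0,"z":0.0,"ax":0.0,"ay":0.0,"az":-0.08},{"x":0.0,"y":0.0,"z":0.0,"ax":0.0,"ay":0.0,"az":-0.12},{"x":0.0,"y":0.0,"z":0.0,"ax":0.0,"ay":0.0,"az":-0.16},{"x":0.0,"y":0.0,"z":0.0,"ax":0.0,"ay":0.0,"az":-0.2}]}}

```text
t: 10.05
tcp_pos: [0.6291, 0.0342, 0.1847]
orientation: [[-0.797, -0.604, 0.0], [-0.604, 0.797, 0.0], [-0.0, -0.0, -1.0]]
ft_force: [-0.1, 0.1, -1.8]
opening: 0.228
grasp_force: 59.2
```

{"name": "send_rows", "arguments": {"increments": [{"x":0.0,"y":0.0,"z":0.0,"ax":0.0,"ay":0.0,"az":-0.05},{"x":0.0,"y":0.0,"z":-0.015,"ax":0.0,"ay":0.0,"az":-0.05},{"x":0.0,"y":0.0,"z":-0.03,"ax":0.0,"ay":0.0,"az":-0.05},{"x":0.0,"y":0.0,"z":-0.04,"ax":0.0,"ay":0.0,"az":-0.05}]}}

```text
t: 10.55
tcp_pos: [0.6291, 0.0342, 0.1929]
orientation: [[-0.697, -0.717, 0.0], [-0.717, 0.697, 0.0], [-0.0, -0.0, -1.0]]
ft_force: [0.7, 0.6, -0.9]
opening: 0.228
grasp_force: 59.2
```

Run:
```python
from h import *
go([.6291,.0344,.3],1.022)
```

```text
t 10.55 tcp [0.6291 0.0342 0.1929] q [ 0.36  0.32 -0.16  0.   -1.09 -1.14] F [ 0.71  0.59 -0.93] M [-0.059  0.02   0.007] op 0.228 gf 59.212719798088074
move [-0.0007  0.0006 -0.5354] turn [0.000e+00 2.000e-04 4.291e-01]
```

{"name": "send_rows", "arguments": {"increments": [{"x":0.0,"y":0.0,"z":-0.008,"ax":0.0,"ay":0.0,"az":0.0},{"x":0.0,"y":0.0,"z":-0.016,"ax":0.0,"ay":0.0,"az":0.0},{"x":0.0,"y":0.0,"z":-0.024,"ax":0.0,"ay":0.0,"az":0.0},{"x":0.0,"y":0.0,"z":-0.032,"ax":0.0,"ay":0.0,"az":0.0},{"x":0.0,"y":0.0,"z":-0.04,"ax":0.0,"ay":0.0,"az":0.0}]}}

```text
t: 11.18
tcp_pos: [0.6286, 0.0341, 0.2]
orientation: [[-0.696, -0.718, -0.001], [-0.718, 0.696, -0.0], [0.001, 0.001, -1.0]]
ft_force: [0.3, 0.2, -5.5]
opening: 0.225
grasp_force: 58.8
```

{"name": "send_rows", "arguments": {"increments": [{"x":0.0,"y":0.0,"z":-0.01,"ax":0.0,"ay":0.0,"az":0.0},{"x":0.0,"y":0.0,"z":-0.02,"ax":0.0,"ay":0.0,"az":0.0},{"x":0.0,"y":0.0,"z":-0.03,"ax":0.0,"ay":0.0,"az":0.0},{"x":0.0,"y":0.0,"z":-0.04,"ax":0.0,"ay":0.0,"az":0.0},{"x":0.0,"y":0.0,"z":-0.04,"ax":0.0,"ay":0.0,"az":0.0}]}}

```text
t: 11.8
tcp_pos: [0.6291, 0.0342, 0.2088]
orientation: [[-0.696, -0.718, 0.0], [-0.718, 0.696, 0.0], [-0.0, -0.0, -1.0]]
ft_force: [0.1, -0.2, -5.7]
opening: 0.226
grasp_force: 58.9
```

Run:
```python
from h import *
go([.6291,.0344,.3],1.022)
```

```text
t 11.8 tcp [0.6291 0.0342 0.2088] q [ 0.36  0.31 -0.14  0.   -1.12 -1.13] F [ 0.15 -0.2  -5.72] M [-0.055 -0.03   0.014] op 0.226 gf 58.89055788516998
move [-0.0007  0.0006 -0.4561] turn [0.000e+00 2.000e-04 4.297e-01]
```

It is hanging with a load of about 4.4 N and no side force. I'll draw it straight up.

{"name": "send_rows", "arguments": {"increments": [{"x":0.0,"y":0.0,"z":-0.03,"ax":0.0,"ay":0.0,"az":0.0},{"x":0.0,"y":0.0,"z":-0.07,"ax":0.0,"ay":0.0,"az":0.0},{"x":0.0,"y":0.0,"z":-0.11,"ax":0.0,"ay":0.0,"az":0.0},{"x":0.0,"y":0.0,"z":-0.15,"ax":0.0,"ay":0.0,"az":0.0},{"x":0.0,"y":0.0,"z":-0.19,"ax":0.0,"ay":0.0,"az":0.0}]}}

```text
t: 12.42
tcp_pos: [0.629, 0.0342, 0.2472]
orientation: [[-0.696, -0.718, 0.0], [-0.718, 0.696, 0.0], [-0.0, -0.0, -1.0]]
ft_force: [-0.9, -0.1, -6.0]
opening: 0.229
grasp_force: 59.0
```

{"name": "send_rows", "arguments": {"increments": [{"x":0.0,"y":0.0,"z":-0.04,"ax":0.0,"ay":0.0,"az":0.0},{"x":0.0,"y":0.0,"z":-0.08,"ax":0.0,"ay":0.0,"az":0.0},{"x":0.0,"y":0.0,"z":-0.12,"ax":0.0,"ay":0.0,"az":0.0},{"x":0.0,"y":0.0,"z":-0.16,"ax":0.0,"ay":0.0,"az":0.0},{"x":0.0,"y":0.0,"z":-0.2,"ax":0.0,"ay":0.0,"az":0.0}]}}

```text
t: 13.05
tcp_pos: [0.629, 0.0342, 0.287]
orientation: [[-0.696, -0.718, -0.0], [-0.718, 0.696, 0.0], [-0.0, 0.0, -1.0]]
ft_force: [-0.3, -0.0, -5.5]
opening: 0.227
grasp_force: 59.0
```

{"name": "send_rows", "arguments": {"increments": [{"x":0.0,"y":0.0,"z":-0.04,"ax":0.0,"ay":0.0,"az":0.0},{"x":0.0,"y":0.0,"z":-0.08,"ax":0.0,"ay":0.0,"az":0.0},{"x":0.0,"y":0.0,"z":-0.12,"ax":0.0,"ay":0.0,"az":0.0},{"x":0.0,"y":0.0,"z":-0.16,"ax":0.0,"ay":0.0,"az":0.0},{"x":0.0,"y":0.0,"z":-0.2,"ax":0.0,"ay":0.0,"az":0.0}]}}

```text
t: 13.68
tcp_pos: [0.629, 0.0342, 0.327]
orientation: [[-0.696, -0.718, -0.0], [-0.718, 0.696, 0.0], [0.0, 0.0, -1.0]]
ft_force: [0.3, 0.6, -6.8]
opening: 0.223
grasp_force: 59.0
```

{"name": "send_rows", "arguments": {"increments": [{"x":0.0,"y":0.0,"z":-0.05,"ax":0.0,"ay":0.0,"az":0.0},{"x":0.0,"y":0.0,"z":-0.1,"ax":0.0,"ay":0.0,"az":0.0},{"x":0.0,"y":0.0,"z":-0.15,"ax":0.0,"ay":0.0,"az":0.0},{"x":0.0,"y":0.0,"z":-0.2,"ax":0.0,"ay":0.0,"az":0.0},{"x":0.0,"y":0.0,"z":-0.2,"ax":0.0,"ay":0.0,"az":0.0}]}}

```text
t: 14.3
tcp_pos: [0.6294, 0.0342, 0.3677]
orientation: [[-0.696, -0.718, 0.002], [-0.718, 0.696, 0.0], [-0.002, -0.001, -1.0]]
ft_force: [-0.0, -0.8, -6.7]
opening: 0.227
grasp_force: 58.9
```

Run:
```python
from h import *
import pickle
go([.558,-.248,.36],2.37)
C={n:cap(n) for n in('scene','side','wrist')}
pickle.dump(C,open('c4.pkl','wb'))
out=np.zeros((600,800,3),np.uint8)
out[:400,:640]=C['side']['img'][...,::-1]
out[300:,480:]=cv2.resize(C['wrist']['img'][...,::-1][100:400,160:480],(320,300))
cv2.imwrite('pics/c4.png',out)
```

```text
t 14.3 tcp [0.6294 0.0342 0.3677] q [ 0.36  0.23  0.12  0.   -1.45 -1.13] F [-0.01 -0.79 -6.74] M [-0.039 -0.085  0.023] op 0.227 gf 58.89974892139435
move [ 1.2619 -0.7255  0.0373] turn [-0.0003  0.0005  0.0006]
```

View pics/c4.png

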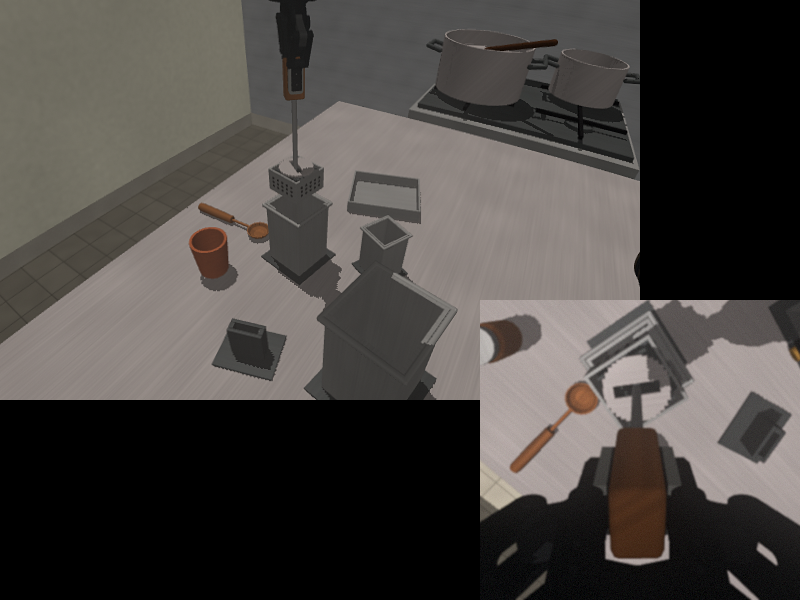

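The strainer hangs level and clear above the rim at side (297,180). The slot lies across the foot in the wrist inset. Next I'll move smoothly to the tray.

{"name": "send_rows", "arguments": {"increments": [{"x":0.025,"y":-0.014,"z":0.0,"ax":0.0,"ay":0.0,"az":0.0},{"x":0.08,"y":-0.045,"z":0.0,"ax":0.0,"ay":0.0,"az":0.0},{"x":0.17,"y":-0.1,"z":0.0,"ax":0.0,"ay":0.0,"az":0.0},{"x":0.28,"y":-0.16,"z":0.0,"ax":0.0,"ay":0.0,"az":0.0},{"x":0.4,"y":-0.23,"z":0.0,"ax":0.0,"ay":0.0,"az":0.0}]}}

```text
t: 15.08
tcp_pos: [0.6056, -0.0574, 0.3667]
orientation: [[-0.696, -0.718, 0.0], [-0.718, 0.696, -0.0], [0.0, -0.0, -1.0]]
ft_force: [0.1, -1.0, -5.3]
opening: 0.227
grasp_force: 59.0
```

{"name": "send_rows", "arguments": {"increments": [{"x":0.12,"y":-0.07,"z":0.0,"ax":0.0,"ay":0.0,"az":0.0},{"x":0.24,"y":-0.14,"z":0.0,"ax":0.0,"ay":0.0,"az":0.0},{"x":0.36,"y":-0.21,"z":0.0,"ax":0.0,"ay":0.0,"az":0.0},{"x":0.48,"y":-0.275,"z":0.0,"ax":0.0,"ay":0.0,"az":0.0},{"x":0.59,"y":-0.335,"z":0.0,"ax":0.0,"ay":0.0,"az":0.0}]}}

```text
t: 15.7
tcp_pos: [0.571, -0.1891, 0.3668]
orientation: [[-0.697, -0.717, 0.0], [-0.717, 0.697, -0.0], [-0.0, -0.0, -1.0]]
ft_force: [-0.5, -0.1, -5.9]
opening: 0.228
grasp_force: 58.9
```

{"name": "send_rows", "arguments": {"increments": [{"x":0.1,"y":-0.06,"z":0.0,"ax":0.0,"ay":0.0,"az":0.0},{"x":0.18,"y":-0.105,"z":0.0,"ax":0.0,"ay":0.0,"az":0.0},{"x":0.24,"y":-0.14,"z":0.0,"ax":0.0,"ay":0.0,"az":0.0},{"x":0.27,"y":-0.16,"z":0.0,"ax":0.0,"ay":0.0,"az":0.0},{"x":0.27,"y":-0.16,"z":0.0,"ax":0.0,"ay":0.0,"az":0.0}]}}

```text
t: 16.32
tcp_pos: [0.5578, -0.2479, 0.3664]
orientation: [[-0.696, -0.718, 0.0], [-0.718, 0.696, 0.0], [-0.0, 0.0, -1.0]]
ft_force: [0.0, -0.2, -5.9]
opening: 0.231
grasp_force: 59.0
```

Run:
```python
from h import *
go([.558,-.248,.23],2.37)
```

```text
t 16.325 tcp [ 0.5578 -0.2479  0.3664] q [-0.1   0.2   0.07 -0.   -1.44 -0.67] F [ 0.02 -0.19 -5.9 ] M [-0.052  0.145 -0.043] op 0.231 gf 58.97286772727966
move [-5.000e-04 -1.100e-03  6.821e-01] turn [0.     0.     0.0005]
```

{"name": "send_rows", "arguments": {"increments": [{"x":0.0,"y":0.0,"z":0.04,"ax":0.0,"ay":0.0,"az":0.0},{"x":0.0,"y":0.0,"z":0.1,"ax":0.0,"ay":0.0,"az":0.0},{"x":0.0,"y":0.0,"z":0.18,"ax":0.0,"ay":0.0,"az":0.0},{"x":0.0,"y":0.0,"z":0.27,"ax":0.0,"ay":0.0,"az":0.0},{"x":0.0,"y":0.0,"z":0.36,"ax":0.0,"ay":0.0,"az":0.0}]}}

```text
t: 16.95
tcp_pos: [0.5575, -0.2473, 0.2927]
orientation: [[-0.696, -0.718, -0.001], [-0.718, 0.696, 0.0], [0.0, 0.001, -1.0]]
ft_force: [0.5, -0.5, -5.6]
opening: 0.227
grasp_force: 58.9
```

{"name": "send_rows", "arguments": {"increments": [{"x":0.0,"y":0.0,"z":0.09,"ax":0.0,"ay":0.0,"az":0.0},{"x":0.0,"y":0.0,"z":0.18,"ax":0.0,"ay":0.0,"az":0.0},{"x":0.0,"y":0.0,"z":0.26,"ax":0.0,"ay":0.0,"az":0.0},{"x":0.0,"y":0.0,"z":0.33,"ax":0.0,"ay":0.0,"az":0.0},{"x":0.0,"y":0.0,"z":0.38,"ax":0.0,"ay":0.0,"az":0.0}]}}

```text
t: 17.58
tcp_pos: [0.5576, -0.2476, 0.2175]
orientation: [[-0.696, -0.718, -0.001], [-0.718, 0.696, 0.0], [0.0, 0.0, -1.0]]
ft_force: [-0.3, 1.1, -6.2]
opening: 0.231
grasp_force: 59.0
```

{"name": "send_rows", "arguments": {"increments": [{"x":0.0,"y":0.0,"z":0.012,"ax":0.0,"ay":0.0,"az":0.0},{"x":0.0,"y":0.0,"z":0.024,"ax":0.0,"ay":0.0,"az":0.0},{"x":0.0,"y":0.0,"z":0.036,"ax":0.0,"ay":0.0,"az":0.0},{"x":0.0,"y":0.0,"z":0.048,"ax":0.0,"ay":0.0,"az":0.0},{"x":0.0,"y":0.0,"z":0.06,"ax":0.0,"ay":0.0,"az":0.0}]}}

```text
t: 18.2
tcp_pos: [0.5578, -0.2477, 0.2065]
orientation: [[-0.696, -0.718, 0.0], [-0.718, 0.696, -0.0], [-0.0, -0.0, -1.0]]
ft_force: [-0.7, -0.2, -5.9]
opening: 0.225
grasp_force: 59.0
```

{"name": "send_rows", "arguments": {"increments": [{"x":0.0,"y":0.0,"z":0.012,"ax":0.0,"ay":0.0,"az":0.0},{"x":0.0,"y":0.0,"z":0.024,"ax":0.0,"ay":0.0,"az":0.0},{"x":0.0,"y":0.0,"z":0.036,"ax":0.0,"ay":0.0,"az":0.0},{"x":0.0,"y":0.0,"z":0.048,"ax":0.0,"ay":0.0,"az":0.0},{"x":0.0,"y":0.0,"z":0.06,"ax":0.0,"ay":0.0,"az":0.0}]}}

```text
t: 18.82
tcp_pos: [0.5583, -0.2479, 0.1951]
orientation: [[-0.696, -0.718, 0.001], [-0.718, 0.696, -0.001], [-0.0, -0.001, -1.0]]
ft_force: [-0.1, 0.0, -2.5]
opening: 0.221
grasp_force: 59.8
```

Set down: the load dropped at TCP z ≈ 0.196. I'll lower the foot inside the cup and turn it back along the slot, since the key stands steadiest that way. Then I'll rest it near the cup floor.

{"name": "send_rows", "arguments": {"increments": [{"x":0.0,"y":0.0,"z":0.02,"ax":0.0,"ay":0.0,"az":0.0},{"x":0.0,"y":0.0,"z":0.04,"ax":0.0,"ay":0.0,"az":0.0},{"x":0.0,"y":0.0,"z":0.06,"ax":0.0,"ay":0.0,"az":0.0},{"x":0.0,"y":0.0,"z":0.06,"ax":0.0,"ay":0.0,"az":0.04},{"x":0.0,"y":0.0,"z":0.06,"ax":0.0,"ay":0.0,"az":0.08}]}}

```text
t: 19.45
tcp_pos: [0.5578, -0.2477, 0.1823]
orientation: [[-0.855, -0.519, -0.0], [-0.519, 0.855, -0.0], [0.0, 0.0, -1.0]]
ft_force: [-0.0, -0.0, -1.4]
opening: 0.229
grasp_force: 59.6
```

{"name": "send_rows", "arguments": {"increments": [{"x":0.0,"y":0.0,"z":0.0,"ax":0.0,"ay":0.0,"az":0.04},{"x":0.0,"y":0.0,"z":0.0,"ax":0.0,"ay":0.0,"az":0.08},{"x":0.0,"y":0.0,"z":0.0,"ax":0.0,"ay":0.0,"az":0.12},{"x":0.0,"y":0.0,"z":0.0,"ax":0.0,"ay":0.0,"az":0.16},{"x":0.0,"y":0.0,"z":0.0,"ax":0.0,"ay":0.0,"az":0.2}]}}

```text
t: 20.08
tcp_pos: [0.5578, -0.2477, 0.1824]
orientation: [[-0.997, 0.083, 0.0], [0.083, 0.997, -0.0], [-0.0, -0.0, -1.0]]
ft_force: [-0.4, -0.0, -1.0]
opening: 0.227
grasp_force: 59.6
```

{"name": "send_rows", "arguments": {"increments": [{"x":0.0,"y":0.0,"z":0.0,"ax":0.0,"ay":0.0,"az":0.05},{"x":0.0,"y":0.0,"z":0.0,"ax":0.0,"ay":0.0,"az":0.1},{"x":0.0,"y":0.0,"z":0.0,"ax":0.0,"ay":0.0,"az":0.15},{"x":0.0,"y":0.0,"z":0.0,"ax":0.0,"ay":0.0,"az":0.15}]}}

```text
t: 20.58
tcp_pos: [0.5578, -0.2477, 0.1824]
orientation: [[-0.853, 0.522, -0.0], [0.522, 0.853, -0.0], [-0.0, -0.0, -1.0]]
ft_force: [-0.6, 0.9, -1.4]
opening: 0.221
grasp_force: 59.6
```

Run:
```python
from h import *
go([.558,-.248,.1665],1.022)
c=cap('wrist'); save(c,'c5.png',(220,60,420,240),3)
```

```text
t 20.575 tcp [ 0.5578 -0.2477  0.1824] q [-0.1   0.3  -0.22  0.   -1.05 -2.02] F [-0.62  0.88 -1.42] M [0.008 0.033 0.028] op 0.221 gf 59.56115126609802
move [-0.0018 -0.0007  0.0794] turn [-0.  0.  0.]
```

View pics/c5.png

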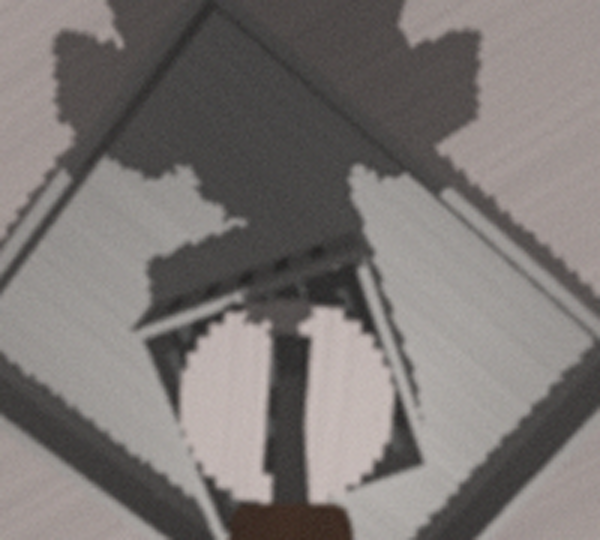

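The strainer stands flat in the tray, with the slot in line with the key at crop (290,400). I'll lower the foot to the cup floor, gently.

{"name": "send_rows", "arguments": {"increments": [{"x":0.0,"y":0.0,"z":0.03,"ax":0.0,"ay":0.0,"az":0.0},{"x":0.0,"y":0.0,"z":0.055,"ax":0.0,"ay":0.0,"az":0.0},{"x":0.0,"y":0.0,"z":0.07,"ax":0.0,"ay":0.0,"az":0.0},{"x":0.0,"y":0.0,"z":0.076,"ax":0.0,"ay":0.0,"az":0.0},{"x":0.0,"y":0.0,"z":0.08,"ax":0.0,"ay":0.0,"az":0.0}]}}

```text
t: 21.25
tcp_pos: [0.5578, -0.2477, 0.1665]
orientation: [[-0.853, 0.522, 0.0], [0.522, 0.853, -0.0], [-0.0, -0.0, -1.0]]
ft_force: [0.9, 1.0, -2.5]
opening: 0.227
grasp_force: 59.6
```

{"name": "send_rows", "arguments": {"increments": [{"x":0.0,"y":0.0,"z":0.003,"ax":0.0,"ay":0.0,"az":0.0},{"x":0.0,"y":0.0,"z":0.003,"ax":0.0,"ay":0.0,"az":0.0},{"x":0.0,"y":0.0,"z":0.003,"ax":0.0,"ay":0.0,"az":0.0}]}}

```text
t: 21.62
tcp_pos: [0.5578, -0.2477, 0.166]
orientation: [[-0.853, 0.522, 0.0], [0.522, 0.853, -0.0], [-0.0, 0.0, -1.0]]
ft_force: [-0.5, -0.0, -1.5]
opening: 0.225
grasp_force: 59.6
```

{"name": "send_rows", "arguments": {"increments": [{"x":0.0,"y":0.0,"z":0.002,"ax":0.0,"ay":0.0,"az":0.0},{"x":0.0,"y":0.0,"z":0.002,"ax":0.0,"ay":0.0,"az":0.0},{"x":0.0,"y":0.0,"z":0.002,"ax":0.0,"ay":0.0,"az":0.0}], "gripper": 40, "grip_force": 20}}

```text
t: 22.0
tcp_pos: [0.5578, -0.2477, 0.1656]
orientation: [[-0.853, 0.522, 0.0], [0.522, 0.853, -0.0], [-0.0, 0.0, -1.0]]
ft_force: [-0.3, 0.3, -0.2]
opening: 0.469
grasp_force: 0.0
```

{"name": "send_rows", "arguments": {"increments": [{"x":0.0,"y":0.0,"z":0.0,"ax":0.0,"ay":0.0,"az":0.0},{"x":0.0,"y":0.0,"z":0.0,"ax":0.0,"ay":0.0,"az":0.0},{"x":0.0,"y":0.0,"z":0.0,"ax":0.0,"ay":0.0,"az":0.0},{"x":0.0,"y":0.0,"z":0.0,"ax":0.0,"ay":0.0,"az":0.0}], "gripper": 75}}

```text
t: 22.5
tcp_pos: [0.5578, -0.2477, 0.1655]
orientation: [[-0.853, 0.523, 0.0], [0.523, 0.853, -0.0], [-0.0, 0.0, -1.0]]
ft_force: [-0.1, 0.8, 0.1]
opening: 0.881
grasp_force: 0.0
```

{"name": "send_rows", "arguments": {"increments": [{"x":0.0,"y":0.0,"z":-0.05,"ax":0.0,"ay":0.0,"az":0.0},{"x":0.0,"y":0.0,"z":-0.15,"ax":0.0,"ay":0.0,"az":0.0},{"x":0.0,"y":0.0,"z":-0.3,"ax":0.0,"ay":0.0,"az":0.0},{"x":0.0,"y":0.0,"z":-0.5,"ax":0.0,"ay":0.0,"az":0.0},{"x":0.0,"y":0.0,"z":-0.5,"ax":0.0,"ay":0.0,"az":0.0}]}}

```text
t: 23.12
tcp_pos: [0.5595, -0.2483, 0.2702]
orientation: [[-0.853, 0.522, 0.007], [0.522, 0.853, -0.002], [-0.007, 0.002, -1.0]]
ft_force: [0.9, 0.4, -0.6]
opening: 0.881
grasp_force: 0.0
```

Run:
```python
from h import *
c=cap('side'); d=cap('wrist')
out=np.vstack([cv2.resize(c['img'][100:260,300:500],(600,480)) ,cv2.resize(d['img'],(192,120)).repeat(1,1) if 0 else np.zeros((1,600,3),np.uint8)])
cv2.imwrite('pics/c6.png',out[...,::-1]); go([.558,-.248,.2665],1.022)
```

```text
t 23.225 tcp [ 0.5578 -0.2476  0.2664] q [-0.1   0.24 -0.1  -0.   -1.23 -2.02] F [-0.    0.59 -0.85] M [ 0.025  0.004 -0.035] op 0.875 gf 0.0
move [-0.0016 -0.0011 -0.0007] turn [ 0.0003  0.0004 -0.0004]
```

View pics/c6.png

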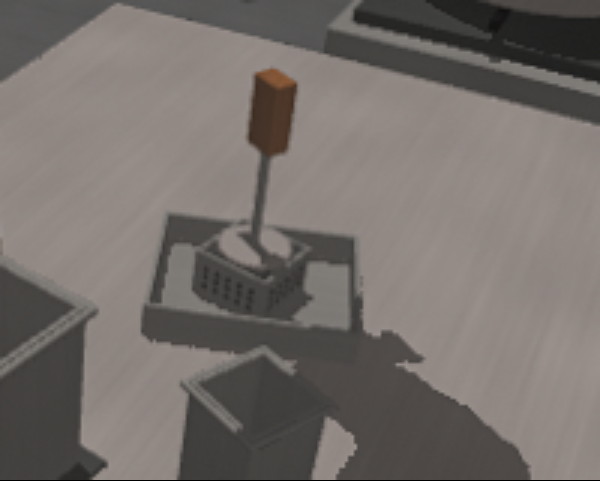

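The side view shows the key standing upright in the strainer, flat in the tray, with the gripper clear. I'm handing in.

```bash
python3 -c "
from h import *
print(finish_job())"
```

```text
the job is handed in; nothing more can be done
None
```

I handed the job in at about 23 s: the strainer stands flat in the wash tray with the released key upright in it, turned back in line with the slot so that it stands steadily; no verdict came back.

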